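# Sleeve the axle and hold it up for its nut

## Robot

A 6-joint arm with a two-finger parallel gripper is mounted at the origin on the work surface. World frame = base frame: x ahead of the robot, y to its left, z up, the work surface at z = 0. Lengths are in m, angles in rad, forces in N, time in s.
With the tool pointing down it reaches from about 0.375 to 0.9 m from the base axis. Payload 3.1 kg.
Tool frame: the origin (TCP) lies between the finger pads; the fingertips stand robot.tip_extent ahead of it and the grasp point (between the pads) lies 3 mm ahead of it (robot.tip_extent is the distance from the TCP to the fingertips, in m); z points along the fingers, x is the direction in which the jaws open and shut, and the axes are right-handed (so a half turn about z gives the same grasp; the last joint's range is limited). The gripper opens to 87 mm and grips with 3 to 60 N. Pads are 19 mm wide; open, the fingers measure 117 mm over their backs; the gripper's body (75 mm by 190 mm) begins 51 mm behind the grasp point.
Start: joints at [0.976, 0.527, 1.433, -0, 1.181, -0.178], TCP at [0.253, 0.571, 0.245] pointing down, gripper open.
Joint ranges: [-3.08, 3.08], [-0.75, 2.2], [0.22, 2.44], [-1.43, 4.57], [0, 2.65], [-2.85, 2.85]. Speed limits (rad/s): [2.79, 2.79, 3.14, 3.14, 3.14, 3.14].

## Interface

Orientations are given as a unit quaternion [x, y, z, w].
In Python, from rig import robot, cams gives the robot as it stands.
- The arm moves only by the tool carry_out, never from a script. Its argument "steps" is a list of rows, each a list of 3 entries, a list of its own where there are three numbers: the shift along the world's x, y, z in cm, then the turn about the world's z in degrees, then the closure, from 0 (fully open) to 1 (shut). In form: [[[dx, dy, dz], spin, fingers], ...]. A call has 1 to 10 rows; each row shifts and turns the pose as measured when the row begins; what a row does not reach is not made up. A row lasts 1/10 s, in which the tool goes at most 50 mm and 8.59 degrees, less where a joint would pass 70% of its speed; a pose out of reach is approached as far as the arm can. A call with a gripper value outside its range is refused whole. The fingers move at their own pace and stop on an object; "squeeze" is the grip in N (left out, the last holds). Time passes only in rows, so rows that do not move let the fingers close. It gives the time, the measured TCP pose, the force and the opening at its end, in the units of the state.
- robot.get_obs(): the state, without advancing time (a new reading comes with each control period).
- cams.camera(name): name is "scene" or "top"; returns a dict with "pixels" (420x560x3 uint8, red, green, blue), "fx", "fy", "cx", "cy" (pixels), "eye" and "rotation" of the camera in the world. Camera axes: x right, y up, looking along -z (the intrinsics and any distortion apply to the point x, -y, -z); pixel columns grow to the right and rows downward; lengths in m; the calibration is good to about 2 mm. A picture is of the moment at which its call begins. There is no depth.
- robot.hand_in(): hands the job in, once; it reports no verdict.
The state is a dict: "time": time; "q": joint angles; "joint_velocities": joint speeds; "joint_torque": joint torques, N m; "position": TCP position; "tool_rot": TCP orientation; "ft_force": force on the tool from outside, world axes, zero at the start; "moment": the same for the moment, N m; "grip_width": finger opening in m.
Only numpy, scipy, OpenCV 4.12 (cv2) and the standard library are available. Lean on these libraries where they do the work, as an engineer would, in place of code of your own. Each camera call takes 0.05 s, during which the arm holds its last target. There are 200 camera calls.

## Task

Slide the tall steel spacer sleeve down over the axle standing in the wooden block until it sits home on the axle's flange. Then take the axle by its bare square end, lift it straight up out of the block with the sleeve on it, and finish while still holding it, upright and still over the block with about a hand's breadth (90 mm) of air between the block and the axle's tail, so that I can fit the nut from below; do not put it down or let go. Leave everything else on the bench where it is.

Things in the scene. Friction and masses are not known exactly. Their poses are not given: they have to be found in the camera images.
- sleeve: The tall spacer sleeve: plain steel tube, 40 mm outside diameter, 24 mm bore, 50 mm tall, 0.2 to 0.35 kg, standing on end on the bench. Origin at the centre of its underside, z along its axis. The only tall ring; it, the short spacer and the bearing cup may stand in each other's places.
- axle: Loose steel axle upright in the block, 0.3 to 0.5 kg. Origin: centre of the flange's underside (rests on the block's top), z up its axis. Upwards: flange 56 mm diameter, 8 thick; round shaft 20 diameter from 8 to 58 above the origin, top edge bevelled; square end 14 x 14 up to 94, sides square to axle x and y; bare when the sleeve is home. Below: tail 16 diameter, 35 long.
- axle_seat (a point): Point on the axle's axis at the top face of the flange, 8 mm above the axle's origin: the centre of the sleeve's underside belongs here.
- axle_top (a point): Centre of the top of the axle's square end, 94 mm above the axle's origin.
- axle_tail (a point): Lowest point of the axle: centre of the tail's end, 35 mm below the axle's origin.
- block: Hardwood bench block, 90 x 90 mm and 50 mm tall, fixed to the bench, with an upright 20 mm through hole in its middle in which the axle's tail stands (2 mm play all round). Origin at the centre of its underside.
- block_top (a point): Centre of the block's top face, at the mouth of its hole, 50 mm above the bench.
- short_spacer: Bystander: steel ring, 40 mm outside diameter, 24 mm bore, only 22 mm tall, on the bench. Origin at the centre of its underside.
- bearing_cup: Bystander: thin steel ring, 56 mm outside diameter, 44 mm bore, 20 mm tall, on the bench. Origin at the centre of its underside.
- hammer: Bystander: hammer lying on the bench to the robot's left.
- screwdriver: Bystander: screwdriver lying on the bench to the robot's right.
- glue: Bystander: glue bottle, 56 mm diameter, 150 mm tall, on the far part of the bench. Origin at the centre of its underside.
- jar: Bystander: jar with a lid, 66 mm diameter, 80 mm tall, far right. Origin at the centre of its underside.
- tape: Bystander: tape measure case, 70 x 45 x 65 mm, far left. Origin at the centre of its underside.
- offcut: Bystander: board offcut, 140 x 70 x 35 mm, near right. Origin at the centre of its underside.
Not all that is in view belongs to the job. What is shaped like the axle but orange or red is not meant.

How it is judged:
By the outcome, as a careful person would: the job done as asked, in the order asked, and still so for the second after the job is handed in, while the arm keeps its last pose, push and grip.
It also fails if it takes over 64 s, if anything falls off the work surface, if the arm or the gripper's body presses on something with over 40 N, if the wrist force passes 120 N, or if a joint passes its speed limit or range.

## Working session

There is one attempt and no reset: what is moved stays moved. The work goes in short steps, Python scripts to look and compute and a tool call to move; the robot and the scene stay as the last step left them, time stands still between calls to the robot, and variables do not carry over. Pictures are saved under pics/ and viewed, about 8 in all and at most 12, crops included, and the job is handed in when it is done.

Besides the shell and the picture viewer there is one more tool, called as name(argument=value, ...), one argument or row to a line, values as JSON. carry_out: Moves the arm, as the interface text tells. Its arguments: {"type":"object","properties":{"steps":{"type":"array"},"squeeze":{"type":"number"}},"required":["steps"]}

```bash
mkdir -p pics; ls
cat > h.py <<'E'
from rig import robot, cams
import numpy as np, cv2
def shot(n,f=None,crop=None,s=1):
    c=cams.camera(n); im=c["pixels"][:,:,::-1]
    if crop: x0,y0,x1,y1=crop; im=im[y0:y1,x0:x1]
    im=cv2.resize(im,None,fx=s,fy=s,interpolation=cv2.INTER_CUBIC)
    if f: cv2.imwrite("pics/"+f,im)
    return c
def ray(c,u,v):
    d=np.array([(u-c["cx"])/c["fx"],-(v-c["cy"])/c["fy"],-1.]); return np.array(c["eye"]),np.array(c["rotation"])@d
def at_z(c,u,v,z):
    e,d=ray(c,u,v); return e+d*(z-e[2])/d[2]
def proj(c,p):
    q=np.array(c["rotation"]).T@(np.array(p)-c["eye"]); return c["cx"]+c["fx"]*q[0]/-q[2], c["cy"]+c["fy"]*q[1]/q[2]
E
python3 - <<'E'
from h import *
a=shot("scene","s1.png",s=1.4);b=shot("top","t1.png",s=1.4)
for c in(a,b): print({k:v for k,v in c.items() if k!="pixels"})
o=robot.get_obs(); print(o, robot.tip_extent)
E
```

```text
pics
{'fx': 468.5651209613613, 'fy': 468.5651209613613, 'cx': 285.820336229208, 'cy': 212.91921761926037, 'eye': array([ 1.114098  , -1.07590219,  1.08477532]), 'rotation': array([0.42585464, 0.09603517, 0.21698168, 0.87312314])}
{'fx': 403.24698735298887, 'fy': 403.24698735298887, 'cx': 280.17571918510396, 'cy': 213.49749513519572, 'eye': array([ 0.44994933, -0.001278  ,  1.22546746]), 'rotation': array([ 0.03238681, -0.03629277, -0.69788619,  0.71455496])}
{'time': 0.1, 'q': array([ 9.75481804e-01,  5.28358750e-01,  1.43375420e+00, -8.02086721e-07,
        1.18138756e+00, -1.78480608e-01]), 'joint_velocities': array([-0.000946  , -0.00213607, -0.00322533, -0.000709  ,  0.00053773,
        0.00044517]), 'joint_torque': array([ 3.77465749e-04, -4.40986240e+01, -1.77151698e+01,  6.35508145e-02,
        5.33925625e-02, -5.60200419e-05]), 'position': array([0.25266092, 0.57099428, 0.24368467]), 'tool_rot': array([ 8.38112743e-01,  5.45496215e-01, -8.79037256e-04,  3.70500745e-04]), 'ft_force': array([-0.26375625,  0.58722534,  0.09046826]), 'moment': array([ 0.009702  ,  0.01184148, -0.00423554]), 'grip_width': 0.08683348453492451} 0.022
```

```bash
sed -i 's/^import numpy as np, cv2/import numpy as np, cv2\nfrom scipy.spatial.transform import Rotation as Ro/; s/    return c$/    c["rotation"]=Ro.from_quat(c["rotation"]).as_matrix()\n    return c/' h.py; cat h.py|head -12
```

```text
from rig import robot, cams
import numpy as np, cv2
from scipy.spatial.transform import Rotation as Ro
def shot(n,f=None,crop=None,s=1):
    c=cams.camera(n); im=c["pixels"][:,:,::-1]
    if crop: x0,y0,x1,y1=crop; im=im[y0:y1,x0:x1]
    im=cv2.resize(im,None,fx=s,fy=s,interpolation=cv2.INTER_CUBIC)
    if f: cv2.imwrite("pics/"+f,im)
    c["rotation"]=Ro.from_quat(c["rotation"]).as_matrix()
    return c
def ray(c,u,v):
    d=np.array([(u-c["cx"])/c["fx"],-(v-c["cy"])/c["fy"],-1.]); return np.array(c["eye"]),np.array(c["rotation"])@d
```

View pics/s1.png

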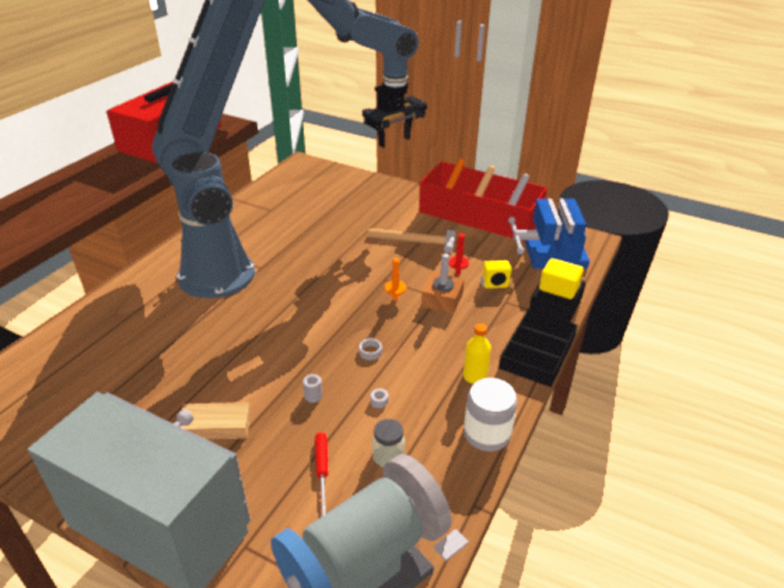

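View pics/t1.png

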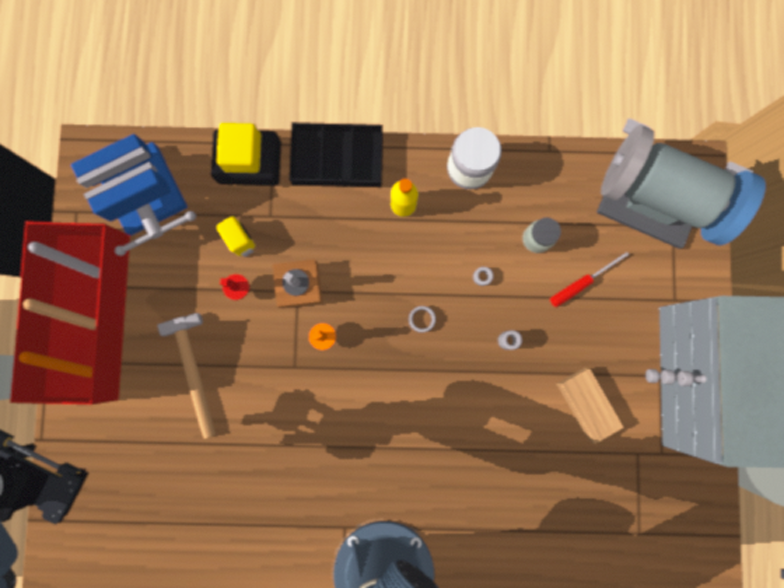

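The scene view has three rings. The tall tube is at (313,388) and is the sleeve. The short spacer is at (379,398) and the wide cup at (370,349). The grey axle stands in the block at (443,285). The orange one (395,280) and the red one (459,250) are decoys. In the top view the sleeve is at (510,340), the short spacer at (484,276), the cup at (422,320) and the grey axle at (296,282). Next is one composite of close crops.

Run:
```python
from h import *
s=cams.camera("scene")["pixels"];t=cams.camera("top")["pixels"]
def cr(im,u,v,w=30,k=6.6):
    u=int(u/1.4);v=int(v/1.4);print(u-30,v-22)
    return cv2.resize(im[v-22:v+22,u-30:u+30,::-1],None,fx=6.6,fy=6.6,interpolation=cv2.INTER_CUBIC)
o=np.vstack([np.hstack([cr(s,313,388),cr(s,443,285)]),np.hstack([cr(t,505,340),cr(t,296,282)])])
cv2.imwrite("pics/c1.png",o);print(o.shape)
```

```text
193 255
286 181
330 220
181 179
(580, 792, 3)
```

View pics/c1.png

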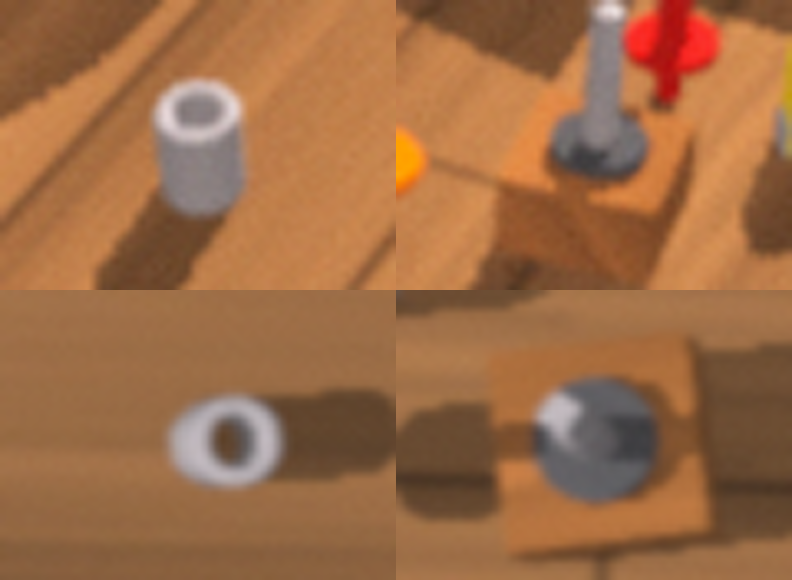

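Run:
```python
from h import *
s=shot("scene");t=shot("top")
def f(x,y,u0,v0): return u0+(x+.5)/6.6-.5, v0+(y+.5)/6.6-.5
def tri(a,b):
    (e1,d1),(e2,d2)=ray(s,*a),ray(t,*b)
    k=np.linalg.lstsq(np.stack([d1,-d2],1),e2-e1,rcond=None)[0]
    p,q=e1+k[0]*d1,e2+k[1]*d2; return (p+q)/2,np.linalg.norm(p-q)
SL=f(199,109,193,255),f(239,151,330,220)
print("sleeve",tri(*SL),at_z(s,*SL[0],.05),at_z(t,*SL[1],.05))
AX=f(213,10,286,181),f(562-396,410-290,181,179)
print("axtop",tri(*AX),at_z(s,*AX[0],.144),at_z(t,*AX[1],.144))
print("flange",at_z(t,*f(200,149.5,181,179),.058), at_z(s,*f(599-396,142,286,181),.058))
for x,y in((493,353),(693,338),(711,533),(510,555)): print("blk",at_z(t,*f(x-396,y-290,181,179),.05))
for n,u,v,z in(("short",484,276,.022),("cup",422,320,.02),("orange",322,336,.02),("red",235,287,.02)): print(n,at_z(t,u/1.4,v/1.4,z))
```

```text
sleeve (array([ 0.48771825, -0.25559792,  0.05371871]), np.float64(0.004725947799969624)) [ 0.48758914 -0.25155432  0.05      ] [ 0.48584408 -0.25770514  0.05      ]
axtop (array([0.5971367 , 0.19646008, 0.14749778]), np.float64(0.00356710174424363)) [0.59652063 0.20258727 0.144     ] [0.59605135 0.19615334 0.144     ]
flange [0.59490135 0.19632273 0.058     ] [0.59764261 0.19907085 0.058     ]
blk [0.63362724 0.24508756 0.05      ]
blk [0.64256106 0.15626503 0.05      ]
blk [0.55539365 0.14511653 0.05      ]
blk [0.54349651 0.23363055 0.05      ]
short [ 0.62156197 -0.20288115  0.022     ]
cup [ 0.52371467 -0.07123828  0.02      ]
orange [0.48455768 0.1411649  0.02      ]
red [0.58509052 0.3313598  0.02      ]
```

The sleeve is at about (0.487, -0.254) and the axle at about (0.596, 0.199). Both cameras agree on the offset between them to about 1 mm, so I'm moving above the sleeve.

carry_out(
  steps=[
    [[2, -4, 0], 0, 0],
    [[2, -4, 0], 0, 0],
    [[2, -4, 0], 0, 0],
    [[2, -4, 0], 0, 0],
    [[2, -4, 0], 0, 0],
    [[2, -4, 0], 0, 0],
    [[1.5, -4, 0], 0, 0],
    [[1.5, -4, 0], 0, 0],
    [[1.5, -4, 0], 0, 0],
    [[1.5, -4, 0], 0, 0],
  ],
)

```text
time: 1.3
position: [0.4363, 0.1626, 0.2451]
tool_rot: [0.835, 0.551, 0.004, -0.0]
ft_force: [0.9, 0.4, -1.1]
grip_width: 0.0874
```

carry_out(
  steps=[
    [[1, -4, 0], 0, 0],
    [[1, -4, 0], 0, 0],
    [[1, -4, 0], 0, 0],
    [[1, -4, 0], 0, 0],
    [[1, -4, 0], 0, 0],
    [[0.5, -4, 0], 0, 0],
    [[0, -4, 0], 0, 0],
    [[0, -4, 0], 0, 0],
    [[0, -4, 0], 0, 0],
    [[0, -4, 0], 0, 0],
  ],
)

```text
time: 2.3
position: [0.4949, -0.2561, 0.2471]
tool_rot: [0.835, 0.55, 0.008, 0.002]
ft_force: [0.9, -0.4, -0.3]
grip_width: 0.087
```

carry_out(
  steps=[
    [[-0.7, 0.2, -3], 0, 0],
    [[0, 0, -4], 0, 0],
    [[0, 0, -3], 0, 0],
    [[0, 0, -1.5], 0, 0],
    [[0, 0, 0], 0, 0],
  ],
)

```text
time: 2.8
position: [0.4894, -0.2645, 0.1304]
tool_rot: [0.838, 0.545, 0.009, 0.008]
ft_force: [-0.6, 0.6, -0.1]
grip_width: 0.0871
```

Run:
```python
from h import *
s=shot("scene");t=shot("top")
S=s["pixels"];T=t["pixels"]
k=7.2
a=cv2.resize(S[235:310,190:245,::-1],None,fx=k,fy=k,interpolation=cv2.INTER_CUBIC)
b=cv2.resize(T[205:280,335:390,::-1],None,fx=k,fy=k,interpolation=cv2.INTER_CUBIC)
cv2.imwrite("pics/c2.png",np.hstack([a,b]))
o=robot.get_obs();R=Ro.from_quat(o["tool_rot"]).as_matrix();print(o["position"],R.round(4))
p=o["position"]+R[:,2]*.022
print("tip mid s,t px in crop",(np.array(proj(s,p))-[190,235])*k,(np.array(proj(t,p))-[335,205])*k+[396,0])
```

```text
[ 0.49065943 -0.26519419  0.13249556] [[ 0.4044  0.9142  0.0269]
 [ 0.9146 -0.4043 -0.0075]
 [ 0.0041  0.0276 -0.9996]]
tip mid s,t px in crop [214.79615566 180.04300332] [671.96145658 252.01888438]
```

View pics/c2.png

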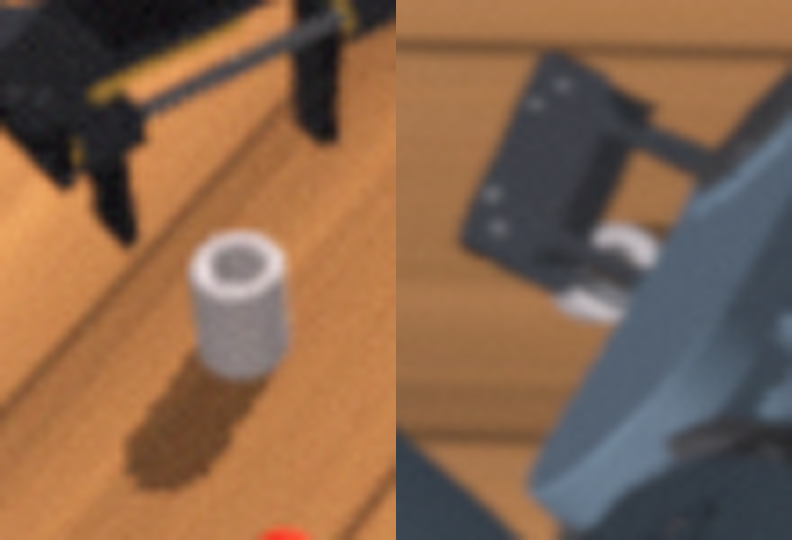

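Run:
```python
from h import *
s=shot("scene");k=7.2
f=lambda x,y:((x+.5)/k-.5+190,(y+.5)/k-.5+235)
for n,p,z in(("L",(130,242),.1105),("R",(322,141),.1105),("mid",(226,191),.1105),("slv",(238,263),.05)): print(n,at_z(s,*f(*p),z))
o=robot.get_obs();print(o["position"],o["tool_rot"],o["joint_velocities"].round(4),o["q"])
```

```text
L [ 0.47911945 -0.31070146  0.1105    ]
R [ 0.51534616 -0.22354829  0.1105    ]
mid [ 0.49675352 -0.26763902  0.1105    ]
slv [ 0.4873285  -0.25172606  0.05      ]
[ 0.49118851 -0.26551197  0.13326963] [0.83787691 0.54565706 0.00954759 0.01137995] [ 0.0018 -0.018  -0.0086  0.0018 -0.0036  0.0005] [-0.70177494  0.58584191  1.72103337  0.01624841  0.8074903  -1.86733767]
```

carry_out(
  steps=[
    [[-0.2, 0.6, 0], 0, 0],
    [[-0.2, 0.5, 0], 0, 0],
    [[0, 0, -0.5], 0, 0],
    [[0, 0, -1], 0, 0],
    [[0, 0, -1], 0, 0],
    [[0, 0, -1], 0, 0],
    [[0, 0, -1], 0, 0],
    [[0, 0, -0.5], 0, 0],
    [[0, 0, 0], 0, 0],
    [[0, 0, 0], 0, 0],
  ],
)

```text
time: 3.95
position: [0.4885, -0.2541, 0.0819]
tool_rot: [0.838, 0.546, 0.01, 0.014]
ft_force: [0.2, -0.7, 0.2]
grip_width: 0.087
```

carry_out(
  steps=[
    [[-0.1, 0, -0.7], 0, 0],
    [[0, 0, -0.8], 0, 0],
    [[0, 0, -0.8], 0, 0],
    [[0, 0, -0.7], 0, 0],
    [[0, 0, -0.4], 0, 0],
    [[0, 0, -0.1], 0, 0],
    [[0, 0, 0], 0, 0],
  ],
)

```text
time: 4.65
position: [0.4878, -0.2545, 0.0441]
tool_rot: [0.838, 0.546, 0.011, 0.015]
ft_force: [-0.3, 0.1, -0.4]
grip_width: 0.087
```

carry_out(
  steps=[
    [[0, 0, 0.2], 0, 0],
    [[0, 0, 0.1], 0, 0.4],
    [[0, 0, 0], 0, 0.5],
    [[0, 0, 0], 0, 0.6],
    [[0, 0, 0], 0, 0.7],
    [[0, 0, 0], 0, 0.8],
    [[0, 0, 0], 0, 1],
    [[0, 0, 0], 0, 1],
    [[0, 0, 0], 0, 1],
    [[0, 0, 0], 0, 1],
  ],
  squeeze=25,
)

```text
time: 5.65
position: [0.4885, -0.2552, 0.0486]
tool_rot: [0.837, 0.546, 0.011, 0.016]
ft_force: [0.4, 0.4, 1.0]
grip_width: 0.0385
```

carry_out(
  steps=[
    [[0, 0, 0.5], 0, 1],
    [[0, 0, 1], 0, 1],
    [[0, 0, 2], 0, 1],
    [[0, 0, 2], 0, 1],
    [[0, 0, 2], 0, 1],
    [[0, 0, 2.5], 0, 1],
    [[0, 0, 2.5], 0, 1],
    [[0, 0, 2], 0, 1],
    [[0, 0, 1], 0, 1],
    [[0, 0, 0.5], 0, 1],
  ],
)

```text
time: 6.65
position: [0.4841, -0.2514, 0.2164]
tool_rot: [0.837, 0.546, 0.01, 0.012]
ft_force: [-0.2, 0.2, -2.6]
grip_width: 0.0386
```

carry_out(
  steps=[
    [[0.4, 1.5, 0.3], 0, 1],
    [[0.7, 2.8, 0.3], 0, 1],
    [[0.7, 2.8, 0.2], 0, 1],
    [[0.7, 2.8, 0], 0, 1],
    [[0.7, 2.8, 0], 0, 1],
    [[0.7, 2.8, 0], 0, 1],
    [[0.7, 2.8, 0], 0, 1],
    [[0.7, 2.8, 0], 0, 1],
    [[0.7, 2.8, 0], 0, 1],
    [[0.7, 2.8, 0], 0, 1],
  ],
)

```text
time: 7.65
position: [0.5447, 0.0339, 0.216]
tool_rot: [0.84, 0.543, 0.004, 0.002]
ft_force: [0.9, 0.1, -2.3]
grip_width: 0.0391
```

carry_out(
  steps=[
    [[0.7, 2.8, 0], 0, 1],
    [[0.7, 2.8, 0], 0, 1],
    [[0.7, 2.8, 0], 0, 1],
    [[0.7, 2.8, 0], 0, 1],
    [[0.7, 2.8, 0], 0, 1],
    [[0.5, 2, 0], 0, 1],
    [[0.4, 1.2, 0], 0, 1],
    [[0.2, 0.6, 0], 0, 1],
    [[0, 0, 0], 0, 1],
    [[0, 0, 0], 0, 1],
  ],
)

```text
time: 8.65
position: [0.5789, 0.2314, 0.2035]
tool_rot: [0.837, 0.547, -0.008, -0.006]
ft_force: [0.5, -1.5, -2.5]
grip_width: 0.0386
```

carry_out(
  steps=[
    [[0, 0, 1], 0, 1],
    [[0.4, -0.8, 0.5], 0, 1],
    [[0.4, -0.8, 0], 0, 1],
    [[0.4, -0.8, 0], 0, 1],
    [[0.3, -0.6, 0], 0, 1],
    [[0.1, -0.2, 0], 0, 1],
    [[0, 0, 0], 0, 1],
    [[0, 0, 0], 0, 1],
  ],
)

```text
time: 9.45
position: [0.597, 0.1912, 0.2208]
tool_rot: [0.839, 0.544, -0.008, -0.005]
ft_force: [-0.2, 0.1, -2.2]
grip_width: 0.0386
```

Run:
```python
from h import *
s=shot("scene");t=shot("top")
S=s["pixels"];T=t["pixels"]
k=7.2
a=cv2.resize(S[145:220,287:342,::-1],None,fx=k,fy=k,interpolation=cv2.INTER_CUBIC)
b=cv2.resize(T[160:235,180:235,::-1],None,fx=k,fy=k,interpolation=cv2.INTER_CUBIC)
cv2.imwrite("pics/c3.png",np.hstack([a,b]))
o=robot.get_obs();R=Ro.from_quat(o["tool_rot"]).as_matrix();print(o["position"],R.round(4))
```

```text
[0.59683785 0.19155384 0.22075888] [[ 4.076e-01  9.129e-01 -1.930e-02]
 [ 9.131e-01 -4.077e-01  2.000e-04]
 [-7.700e-03 -1.770e-02 -9.998e-01]]
```

View pics/c3.png

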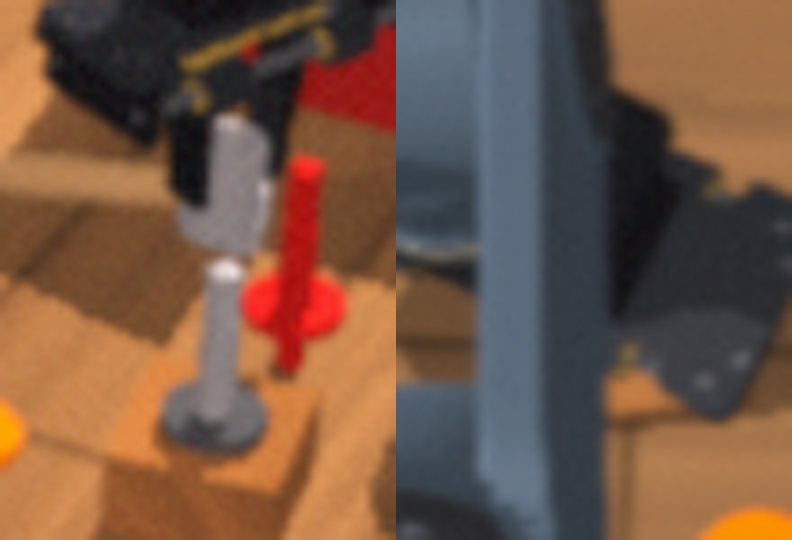

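The scene crop shows the sleeve bottom centred at about (221,235) and the axle's top at (226,268). The arm blocks the top camera. I'll overlay the predicted sleeve on this crop and compare.

```bash
cat > ov.py <<'E'
from h import *
def circ(c,z,r,ax=(0,0,1)):
    q=Ro.align_vectors([ax],[[0,0,1]])[0].as_matrix(); a=np.linspace(0,6.283,60)
    return np.array(c)+r*(np.outer(np.cos(a),q[:,0])+np.outer(np.sin(a),q[:,1]))
def draw(im,s,pts,col,o,k):
    p=np.array([((np.array(proj(s,x))-o)+.5)*k-.5 for x in pts]); cv2.polylines(im,[np.round(p).astype(int)],True,col,1); return p
E
python3 - <<'E'
from ov import *
s=shot("scene");k=7.2;o0=(287,145)
im=cv2.resize(s["pixels"][145:220,287:342,::-1],None,fx=k,fy=k,interpolation=cv2.INTER_CUBIC); raw=im.copy()
o=robot.get_obs();Rn=Ro.from_quat(o["tool_rot"]);Rg=Ro.from_quat([.837,.546,.011,.016]);D=Rn*Rg.inv()
print("rel rot deg",D.as_rotvec(degrees=True))
b=o["position"]+D.apply([-.0017,.0008,-.0486]);ax=D.apply([0,0,1]);print("bottom",b,"axis",ax)
draw(im,s,circ(b,0,.02,ax),(0,255,0),o0,k);draw(im,s,circ(b+.05*ax,0,.02,ax),(0,255,0),o0,k)
A=np.array([.596,.199,0])
for z,r in((.144,.007),(.058,.028),(.108,.01)): draw(im,s,circ(A+[0,0,z],0,r),(255,0,255),o0,k)
cv2.imwrite("pics/c4.png",np.hstack([raw,im]))
print(o["position"])
E
```

```text
rel rot deg [ 0.86504487  3.16248696 -0.29305977]
bottom [0.59240424 0.19325408 0.172341  ] axis [ 0.05512685 -0.0152307   0.99836319]
[0.59677637 0.19170599 0.22075565]
```

View pics/c4.png

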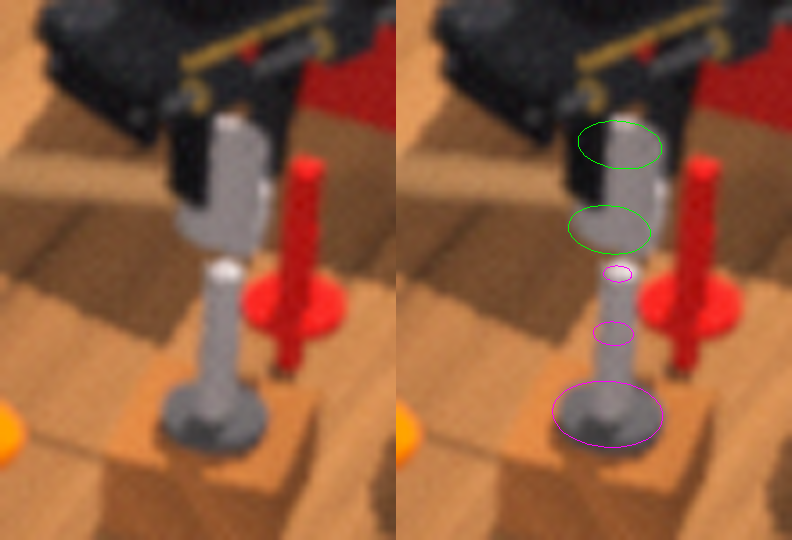

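carry_out(
  steps=[
    [[0.1, 0.3, 0], 0, 1],
    [[0.1, 0.2, 0], 0, 1],
    [[0, 0, -0.3], 0, 1],
    [[0, 0, -0.6], 0, 1],
    [[0, 0, -0.7], 0, 1],
    [[0, 0, -0.7], 0, 1],
    [[0, 0, -0.7], 0, 1],
    [[0, 0, -0.6], 0, 1],
    [[0, 0, -0.3], 0, 1],
    [[0, 0, 0], 0, 1],
  ],
  squeeze=15,
)

```text
time: 10.6
position: [0.5976, 0.1983, 0.1768]
tool_rot: [0.838, 0.545, -0.009, -0.006]
ft_force: [0.3, 0.0, -2.3]
grip_width: 0.0391
```

Run:
```python
from ov import *
s=shot("scene","c5.png",crop=(285,150,345,215),s=9)
o=robot.get_obs();print(o["position"],o["ft_force"],o["moment"],o["tool_rot"])
```

```text
[0.59766531 0.19831966 0.17699018] [-0.11553143  0.25549676 -2.52326896] [-0.01384385  0.01789175  0.01830287] [ 0.83833327  0.54504678 -0.00921572 -0.00603315]
```

View pics/c5.png

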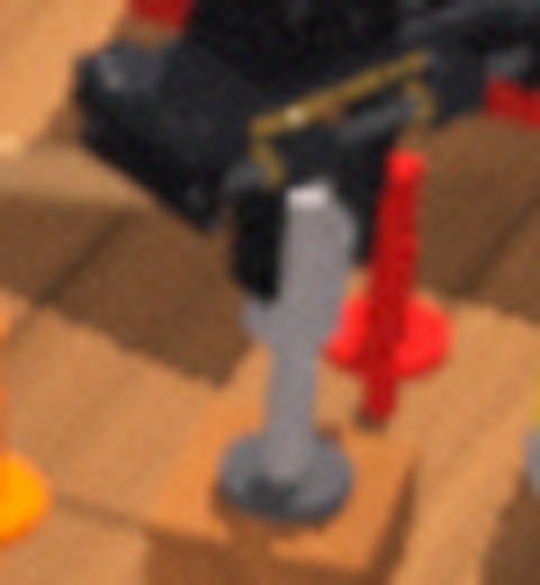

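The sleeve bottom now surrounds the square end with no contact force, centred on the shaft at about (297,340).

carry_out(
  steps=[
    [[0, 0, -0.3], 0, 1],
    [[0, 0, -0.4], 0, 1],
    [[0, 0, -0.4], 0, 1],
    [[0, 0, -0.4], 0, 1],
    [[0, 0, -0.4], 0, 1],
    [[0, 0, -0.4], 0, 1],
    [[0, 0, -0.3], 0, 1],
    [[0, 0, 0], 0, 1],
  ],
)

```text
time: 11.45
position: [0.5984, 0.1984, 0.1496]
tool_rot: [0.838, 0.545, -0.008, -0.006]
ft_force: [-0.0, -0.5, -2.0]
grip_width: 0.0391
```

carry_out(
  steps=[
    [[0, 0, -0.4], 0, 1],
    [[0, 0, -0.4], 0, 1],
    [[0, 0, -0.4], 0, 1],
    [[0, 0, -0.4], 0, 1],
    [[0, 0, -0.3], 0, 1],
    [[0, 0, -0.2], 0, 1],
    [[0, 0, 0], 0, 1],
  ],
)

```text
time: 12.15
position: [0.5985, 0.1984, 0.1267]
tool_rot: [0.838, 0.545, -0.008, -0.006]
ft_force: [0.3, 0.0, -1.9]
grip_width: 0.039
```

carry_out(
  steps=[
    [[0, 0, -0.4], 0, 1],
    [[0, 0, -0.4], 0, 1],
    [[0, 0, -0.4], 0, 1],
    [[0, 0, -0.3], 0, 1],
    [[0, 0, -0.1], 0, 1],
    [[0, 0, 0], 0, 1],
  ],
)

```text
time: 12.75
position: [0.5987, 0.1984, 0.1094]
tool_rot: [0.838, 0.545, -0.008, -0.005]
ft_force: [-0.2, -0.1, -2.2]
grip_width: 0.0393
```

carry_out(
  steps=[
    [[0, 0, -0.1], 0, 1],
    [[0, 0, -0.1], 0, 1],
    [[0, 0, -0.1], 0, 1],
    [[0, 0, 0], 0, 1],
    [[0, 0, 0], 0, 1],
  ],
)

```text
time: 13.25
position: [0.5992, 0.1986, 0.1079]
tool_rot: [0.838, 0.545, -0.007, -0.005]
ft_force: [1.1, -0.3, -2.1]
grip_width: 0.0391
```

carry_out(
  steps=[
    [[0, 0, -0.1], 0, 1],
    [[0, 0, -0.1], 0, 1],
    [[0, 0, -0.1], 0, 1],
    [[0, 0, 0], 0, 1],
    [[0, 0, 0], 0, 1],
  ],
)

```text
time: 13.75
position: [0.5995, 0.1987, 0.1076]
tool_rot: [0.838, 0.545, -0.007, -0.005]
ft_force: [-0.8, 0.5, -2.0]
grip_width: 0.0389
```

carry_out(
  steps=[
    [[0, 0, -0.2], 0, 1],
    [[0, 0, 0], 0, 0.5],
    [[0, 0, 0], 0, 0.45],
    [[0, 0, 0], 0, 0.4],
    [[0, 0, 0], 0, 0.3],
    [[0, 0, 0], 0, 0.2],
    [[0, 0, 0], 0, 0.2],
  ],
)

```text
time: 14.45
position: [0.6003, 0.1989, 0.1067]
tool_rot: [0.838, 0.545, -0.006, -0.005]
ft_force: [0.9, -0.1, -0.2]
grip_width: 0.0663
```

carry_out(
  steps=[
    [[0, 0, 0.5], 0, 0.2],
    [[0, 0, 1], 0, 0.2],
    [[0, 0, 2], 0, 0.2],
    [[0, 0, 2], 0, 0.2],
    [[0, 0, 2], 0, 0.2],
    [[0, 0, 2], 0, 0.2],
    [[0, 0, 1], 0, 0.2],
    [[0, 0, 0], 0, 0.2],
    [[0, 0, 0], 0, 0.2],
  ],
)

```text
time: 15.35
position: [0.5998, 0.1988, 0.2198]
tool_rot: [0.838, 0.545, -0.005, -0.004]
ft_force: [-0.0, 0.6, 1.0]
grip_width: 0.0695
```

carry_out(
  steps=[
    [[-2, -1.5, 0], 0, 0.2],
    [[-2, -1.5, 0], 0, 0.2],
    [[-2, -1.5, 0], 0, 0.2],
    [[-2, -1.5, 0], 0, 0.2],
    [[-1, -1, 0], 0, 0.2],
    [[0, 0, 0], 0, 0.2],
  ],
)

```text
time: 15.95
position: [0.5028, 0.1269, 0.2134]
tool_rot: [0.838, 0.546, -0.01, -0.007]
ft_force: [-0.1, -0.0, -0.2]
grip_width: 0.0697
```

Run:
```python
from h import *
s=shot("scene");t=shot("top")
k=9
a=cv2.resize(s["pixels"][170:230,295:339,::-1],None,fx=k,fy=k,interpolation=cv2.INTER_CUBIC)
b=cv2.resize(t["pixels"][170:230,189:233,::-1],None,fx=k,fy=k,interpolation=cv2.INTER_CUBIC)
cv2.imwrite("pics/c6.png",np.hstack([a,b]))
print(robot.get_obs()["position"])
```

```text
[0.50491746 0.1277698  0.21379755]
```

View pics/c6.png

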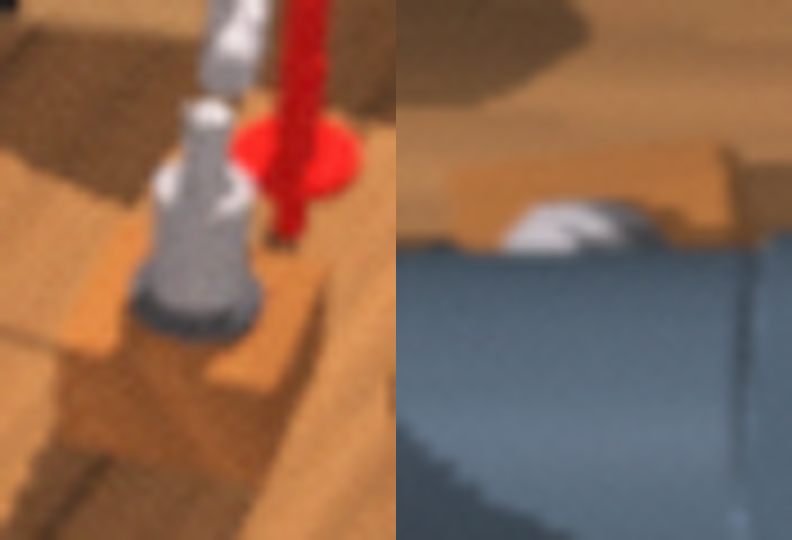

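The sleeve sits on the flange, with the bare square end showing above it at (210,112). The arm still hides it from the top camera, so I'll swing aside and read the square's yaw.

carry_out(
  steps=[
    [[0, -2, 0], 0, 0.2],
    [[0, -3, 0], 0, 0.2],
    [[0, -3, 0], 0, 0.2],
    [[0, -3, 0], 0, 0.2],
    [[0, -3, 0], 0, 0.2],
    [[0, -2, 0], 0, 0.2],
    [[0, -1, 0], 0, 0.2],
    [[0, 0, 0], 0, 0.2],
  ],
)

```text
time: 16.85
position: [0.5146, -0.0447, 0.212]
tool_rot: [0.836, 0.549, -0.005, -0.005]
ft_force: [-0.4, 0.4, 0.1]
grip_width: 0.0692
```

Run:
```python
from h import *
S=np.mean([cams.camera("scene")["pixels"].astype(float) for _ in range(5)],0);T=np.mean([cams.camera("top")["pixels"].astype(float) for _ in range(5)],0)
np.savez("avg.npz",S=S,T=T)
k=14
g=lambda im,u,v:cv2.resize(np.clip((im[v:v+36,u:u+28,::-1]),0,255).astype(np.uint8),None,fx=k,fy=k,interpolation=cv2.INTER_CUBIC)
cv2.imwrite("pics/c7.png",np.hstack([g(S,305,175),g(T,193,184)]))
```

```text
(no output)
```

View pics/c7.png

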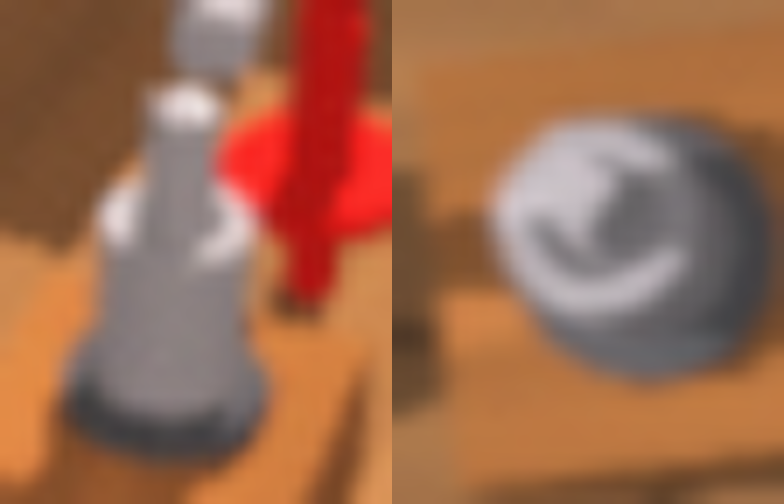

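```bash
cat > fit.py <<'E'
from ov import *
from scipy.optimize import minimize
d=np.load("avg.npz"); K=8
def fit(name,I,roi,A0):
    c=shot(name); u0,v0,u1,v1=roi; I=I[v0:v1,u0:u1]; h,w=I.shape[:2]
    P=lambda pts:np.array([((np.array(proj(c,p))-[u0,v0])+.5)*K-.5 for p in pts]).round().astype(np.int32)
    def cost(p):
        A=np.array([p[0],p[1],0]);yaw=np.radians(p[2]);L=np.zeros((h*K,w*K),np.uint8)
        cv2.fillConvexPoly(L,cv2.convexHull(np.vstack([P(circ(A+[0,0,z],0,.028)) for z in(.05,.058)])),1)
        cv2.fillConvexPoly(L,cv2.convexHull(np.vstack([P(circ(A+[0,0,z],0,.02)) for z in(.058,.108)])),2)
        cv2.fillConvexPoly(L,P(circ(A+[0,0,.108],0,.02)),3); cv2.fillConvexPoly(L,P(circ(A+[0,0,.108],0,.012)),4)
        q=[np.array([np.cos(yaw+a),np.sin(yaw+a),0])*.007*2**.5 for a in np.radians([45,135,225,315])]
        for i in range(4):
            n=q[i]+q[(i+1)%4]
            if n@(c["eye"]-A-n/2)>0: cv2.fillConvexPoly(L,P([A+[0,0,.108]+q[i],A+[0,0,.144]+q[i],A+[0,0,.144]+q[(i+1)%4],A+[0,0,.108]+q[(i+1)%4]]),5+i)
        cv2.fillConvexPoly(L,P([A+[0,0,.144]+x for x in q]),9)
        M=[cv2.resize(cv2.GaussianBlur((L==i).astype(np.float32),(0,0),K*.55),(w,h),interpolation=cv2.INTER_AREA).ravel() for i in range(10)]
        M=np.stack(M,1); 
        X=np.linalg.lstsq(M,I.reshape(-1,3),rcond=None)[0]; r=M@X-I.reshape(-1,3); return (r**2).mean()
    for y in range(0,90,7):
        m=minimize(lambda x:cost([x[0],x[1],y]),A0,method="Nelder-Mead",options=dict(initial_simplex=np.array(A0)+[[0,0],[.003,0],[0,.003]],maxfev=35)); print(name,y,round(m.fun,1),m.x.round(4))
fit("scene",d["S"],(309,179,325,196),[.5965,.202])
fit("top",d["T"],(198,190,218,208),[.596,.197])
E
python3 fit.py; python3 -c "
from h import *;o=robot.get_obs();print(o['time'],o['position'],o['tool_rot'],o['q'])"
```

```text
scene 0 669.6 [0.5958 0.2039]
scene 7 668.6 [0.5958 0.204 ]
scene 14 674.3 [0.596  0.2036]
scene 21 680.1 [0.5962 0.2039]
scene 28 679.9 [0.596  0.2034]
scene 35 674.1 [0.5958 0.2041]
scene 42 672.0 [0.5958 0.204 ]
scene 49 669.9 [0.5959 0.2041]
scene 56 670.2 [0.5959 0.2041]
scene 63 668.3 [0.5958 0.204 ]
scene 70 668.4 [0.5959 0.2041]
scene 77 667.0 [0.5959 0.2041]
scene 84 667.5 [0.5959 0.2041]
top 0 233.2 [0.5948 0.1989]
top 7 239.4 [0.5948 0.1989]
top 14 243.3 [0.5949 0.1989]
top 21 244.6 [0.5946 0.1988]
top 28 243.6 [0.5948 0.199 ]
top 35 241.0 [0.5948 0.1989]
top 42 237.2 [0.5948 0.1988]
top 49 235.6 [0.5946 0.1986]
top 56 226.4 [0.5948 0.1989]
top 63 228.4 [0.5948 0.1987]
top 70 226.6 [0.5946 0.1989]
top 77 227.5 [0.5946 0.1985]
top 84 230.7 [0.5948 0.1989]
17.45 [ 0.51350238 -0.04356311  0.21229746] [ 0.83551489  0.54942424 -0.00499241 -0.00479072] [-0.30080736  0.43044834  1.73070169 -0.00193862  0.99418622 -1.46312076]
```

```bash
sed -i 's/^    def cost(p):/    ok=(I[...,0]-I[...,2]<45).ravel(); print(ok.sum(),ok.size)\n    def cost(p):/; s/A=np.array(\[p\[0\],p\[1\],0\]);/A=np.array([p[0],p[1],0]);S=A+[p[3],p[4],0];/; s/circ(A+\[0,0,z\],0,.02)/circ(S+[0,0,z],0,.02)/; s/circ(A+\[0,0,.108\]/circ(S+[0,0,.108]/g; s/M=np.stack(M,1); /M=np.stack(M,1)[ok]; J=I.reshape(-1,3)[ok]/; s/X=np.linalg.lstsq(M,I.reshape(-1,3).*/X=np.linalg.lstsq(M,J,rcond=None)[0]; r=M@X-J; return (r**2).mean()/; s/cost(\[x\[0\],x\[1\],y\])/cost([x[0],x[1],y,x[2],x[3]])/; s/,A0,method/,A0+[0,0],method/; s/initial_simplex=.*maxfev=35/initial_simplex=np.array(A0+[0,0])+np.vstack([np.zeros(4),.002*np.eye(4)]),maxfev=90/; s/(309,179,/(309,181,/' fit.py; python3 fit.py
```

```text
112 240
scene 0 161.3 [ 5.976e-01  2.028e-01 -1.700e-03  4.000e-04]
scene 7 160.5 [ 5.974e-01  2.030e-01 -1.500e-03  2.000e-04]
scene 14 161.4 [ 5.970e-01  2.027e-01 -1.300e-03  5.000e-04]
scene 21 163.2 [ 0.5976  0.2026 -0.0016  0.0006]
scene 28 159.9 [ 5.969e-01  2.024e-01 -8.000e-04  1.000e-04]
scene 35 161.0 [ 0.5973  0.2025 -0.0012  0.0008]
scene 42 160.7 [ 5.975e-01  2.029e-01 -1.400e-03  4.000e-04]
scene 49 165.5 [ 5.971e-01  2.026e-01 -9.000e-04  2.000e-04]
scene 56 168.1 [ 0.5974  0.2024 -0.0009 -0.0006]
scene 63 163.1 [ 5.970e-01  2.031e-01 -9.000e-04  3.000e-04]
scene 70 162.4 [ 5.976e-01  2.029e-01 -1.700e-03  3.000e-04]
scene 77 161.6 [ 5.972e-01  2.029e-01 -1.400e-03  3.000e-04]
scene 84 161.8 [ 5.974e-01  2.030e-01 -1.300e-03  3.000e-04]
245 360
top 0 229.8 [ 0.5952  0.1975 -0.0007  0.0016]
top 7 240.2 [ 5.953e-01  1.988e-01 -8.000e-04  3.000e-04]
top 14 243.2 [ 0.5956  0.198  -0.0012  0.0008]
top 21 247.0 [ 5.960e-01  1.994e-01 -1.600e-03 -2.000e-04]
top 28 244.4 [ 5.958e-01  1.993e-01 -1.500e-03 -1.000e-04]
top 35 239.9 [ 5.953e-01  1.989e-01 -8.000e-04  3.000e-04]
top 42 228.4 [ 0.5952  0.1965 -0.0011  0.0023]
top 49 212.0 [ 0.5954  0.1966 -0.0012  0.0022]
top 56 209.8 [ 0.596   0.1969 -0.0017  0.0023]
top 63 208.5 [ 0.5957  0.1967 -0.0014  0.0024]
top 70 210.4 [ 0.5959  0.1965 -0.0019  0.0026]
top 77 214.8 [ 0.5952  0.1967 -0.001   0.0025]
top 84 225.8 [ 0.5951  0.1959 -0.0009  0.0032]
```

The fits put the square's yaw at about 63° (mod 90). The tool's jaw axis is at 66.6°, so no spin is needed, and I'm going back over the axle.

carry_out(
  steps=[
    [[0.4, 1, 0.3], 0, 0.2],
    [[0.8, 2.2, 0.3], 0, 0.2],
    [[0.8, 2.2, 0.2], 0, 0.2],
    [[0.8, 2.2, 0], 0, 0.2],
    [[0.8, 2.2, 0], 0, 0.2],
    [[0.8, 2.2, 0], 0, 0.2],
    [[0.8, 2.2, 0], 0, 0.2],
    [[0.8, 2.2, 0], 0, 0.2],
    [[0.8, 2, 0], 0, 0.2],
    [[0.5, 1.2, 0], 0, 0.2],
  ],
)

```text
time: 18.55
position: [0.59, 0.1646, 0.2229]
tool_rot: [0.837, 0.547, -0.003, -0.005]
ft_force: [-0.0, 0.3, 0.2]
grip_width: 0.0695
```

carry_out(
  steps=[
    [[0.2, 0.7, 0], 0, 0.2],
    [[0.1, 0.4, 0], 0, 0.2],
    [[0, 0, 0], 0, 0.2],
    [[0, 0, 0], 0, 0.2],
  ],
)

```text
time: 18.95
position: [0.5928, 0.1774, 0.2227]
tool_rot: [0.836, 0.548, -0.004, -0.005]
ft_force: [0.2, -0.7, -0.7]
grip_width: 0.0696
```

carry_out(
  steps=[
    [[0.1, 0.8, 0], 0, 0.2],
    [[0.1, 0.8, 0], 0, 0.2],
    [[0.1, 0.5, 0], 0, 0.2],
    [[0, 0.1, 0], 0, 0.2],
    [[0, 0, 0], 0, 0.2],
    [[0, 0, 0], 0, 0.2],
  ],
)

```text
time: 19.55
position: [0.5958, 0.1995, 0.2229]
tool_rot: [0.837, 0.547, -0.004, -0.005]
ft_force: [-0.8, -0.1, 0.5]
grip_width: 0.0696
```

carry_out(
  steps=[
    [[0, 0, -0.5], 0, 0.2],
    [[0, 0, -1], 0, 0.2],
    [[0, 0, -1.5], 0, 0.2],
    [[0, 0, -1.5], 0, 0.2],
    [[0, 0, -1.5], 0, 0.2],
    [[0, 0, -1], 0, 0.2],
    [[0, 0, -0.6], 0, 0.2],
    [[0, 0, -0.3], 0, 0.2],
    [[0, 0, 0], 0, 0.2],
    [[0, 0, 0], 0, 0.2],
  ],
)

```text
time: 20.55
position: [0.595, 0.1981, 0.1373]
tool_rot: [0.837, 0.546, -0.005, -0.005]
ft_force: [-0.2, 1.1, 0.3]
grip_width: 0.0692
```

carry_out(
  steps=[
    [[0.1, 0.1, -0.2], 0, 0.2],
    [[0.1, 0, -0.1], 0, 0.3],
    [[0, 0, 0], 0, 0.5],
    [[0, 0, 0], 0, 0.6],
    [[0, 0, 0], 0, 0.7],
    [[0, 0, 0], 0, 0.75],
    [[0, 0, 0], 0, 0.8],
    [[0, 0, 0], 0, 1],
    [[0, 0, 0], 0, 1],
    [[0, 0, 0], 0, 1],
  ],
  squeeze=20,
)

```text
time: 21.55
position: [0.5985, 0.1989, 0.1362]
tool_rot: [0.837, 0.547, -0.003, -0.004]
ft_force: [1.1, 0.5, -1.3]
grip_width: 0.0143
```

The opening of 14.3 mm means the jaws are on the flats. I'll firm up the grip and lift.

carry_out(
  steps=[
    [[0, 0, 0], 0, 1],
    [[0, 0, 0], 0, 1],
    [[0, 0, 0.2], 0, 1],
    [[0, 0, 0.4], 0, 1],
    [[0, 0, 0.6], 0, 1],
    [[0, 0, 0.8], 0, 1],
    [[0, 0, 0.8], 0, 1],
    [[0, 0, 0.6], 0, 1],
    [[0, 0, 0.3], 0, 1],
    [[0, 0, 0], 0, 1],
  ],
  squeeze=50,
)

```text
time: 22.55
position: [0.5958, 0.1988, 0.1729]
tool_rot: [0.837, 0.547, -0.006, -0.006]
ft_force: [1.2, -0.1, -6.5]
grip_width: 0.0138
```

carry_out(
  steps=[
    [[0, 0, 0.4], 0, 1],
    [[0, 0, 0.8], 0, 1],
    [[0, 0, 1.2], 0, 1],
    [[0, 0, 1.4], 0, 1],
    [[0, 0, 1.4], 0, 1],
    [[0, 0, 1.2], 0, 1],
    [[0, 0, 0.8], 0, 1],
    [[0, 0, 0.4], 0, 1],
    [[0, 0, 0.1], 0, 1],
    [[0, 0, 0], 0, 1],
  ],
)

```text
time: 23.55
position: [0.5934, 0.1987, 0.2564]
tool_rot: [0.837, 0.547, -0.008, -0.006]
ft_force: [1.2, -0.4, -6.7]
grip_width: 0.014
```

carry_out(
  steps=[
    [[0, 0, 0], 0, 1],
    [[0, 0, 0], 0, 1],
  ],
)

```text
time: 23.75
position: [0.5927, 0.1986, 0.2551]
tool_rot: [0.837, 0.547, -0.009, -0.007]
ft_force: [0.1, -0.1, -5.3]
grip_width: 0.0137
```

Run:
```python
from ov import *
s=shot("scene");k=8;o0=(285,110)
im=cv2.resize(s["pixels"][110:220,285:335,::-1],None,fx=k,fy=k,interpolation=cv2.INTER_CUBIC)[::1]
raw=im.copy();o=robot.get_obs()
A=np.array([.5965,.2025,o["position"][2]-.1362+.05])
for z,r in((.094,.007),(.058,.02),(.008,.028),(-.035,.008)): draw(im,s,circ(A+[0,0,z],0,r),(255,0,255),o0,k)
im=np.hstack([raw,im]); cv2.imwrite("pics/c8.png",cv2.resize(im,None,fx=.68,fy=.68))
print(o["position"],o["tool_rot"],o["ft_force"],o["joint_velocities"].round(4),o["grip_width"],(o["position"][2]-.1362)*1e3)
```

```text
[0.59261162 0.19852947 0.25502281] [ 0.83726317  0.54668291 -0.00900223 -0.00686554] [-1.01546614  0.16804121 -7.00704337] [-0.0007  0.0007 -0.0014  0.0004  0.0002  0.0006] 0.013719161629109404 118.82281121275496
```

View pics/c8.png

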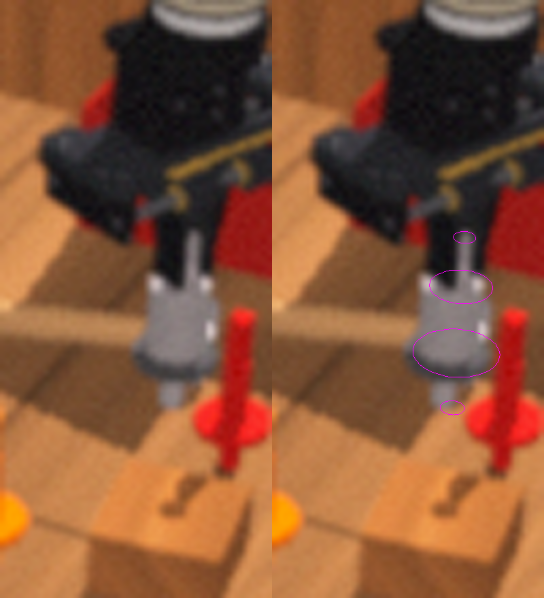

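```bash
cat > tilt.py <<'E'
from ov import *
s=shot("scene");I=np.mean([cams.camera("scene")["pixels"].astype(float) for _ in range(6)],0)
np.save("lift.npy",I)
for v in range(150,190):
    r=I[v,300:330]; m=(r.max(1)-r.min(1)<32)&(r.max(1)>72)
    print(v,''.join('#' if x else '.' for x in m), ' '.join(f"{int(x)}" for x in r[6:26].mean(1)) if v>175 else '')
p=robot.get_obs()["position"]
for z in(.144,.108,.06,.05,.015): print(proj(s,[p[0],p[1],z+.1188]))
E
python3 tilt.py
```

```text
150 .............................. 
151 .............................. 
152 .............................. 
153 ....................##........ 
154 ...................###........ 
155 ...................###........ 
156 ...................###........ 
157 ...................###........ 
158 ...................###........ 
159 ...................###........ 
160 .............##....#####...... 
161 .............###...#####...... 
162 .............####.######...... 
163 ............############...... 
164 ............############...... 
165 ............#############..... 
166 ............#############..... 
167 ............#############..... 
168 ............#############..... 
169 .............############..... 
170 ............#############..... 
171 ............#############..... 
172 ...........##############..... 
173 ..........###############..... 
174 .........################..... 
175 .........#..#############..... 
176 .............############..... 80 80 78 72 64 62 69 81 95 102 108 112 110 108 102 103 109 103 91 81
177 ..........#....##########..... 81 80 78 74 68 64 64 65 6
[... 894 characters left out ...]
2 81 80 83 81 87 110 134 142 145 144 143 129 115 109 109 108 91
187 .............................. 80 81 81 81 83 81 84 109 133 143 146 147 145 143 120 110 109 108 100 83
188 .............................. 82 84 81 81 82 81 91 124 141 146 147 147 146 139 117 107 108 108 94 73
189 .............................. 81 82 82 82 82 88 111 135 144 146 148 146 143 138 126 104 98 96 81 70
(np.float64(318.5208056767579), np.float64(153.42087048613024))
(np.float64(317.8888278144692), np.float64(162.47614087640136))
(np.float64(317.07291614191223), np.float64(174.1668997628353))
(np.float64(316.9066430476516), np.float64(176.5493373718123))
(np.float64(316.3344100103275), np.float64(184.74855634516365))
```

Two readings of the lean disagree: the square end and tail suggest about 2°, while the sleeve edges suggest up to 4°. The lift is also about 6 mm short and x has drifted 4 mm. I'll nudge both back and watch the tilt.

carry_out(
  steps=[
    [[0.3, 0, 0.4], 0, 1],
    [[0.3, 0, 0.4], 0, 1],
    [[0.2, 0, 0.2], 0, 1],
    [[0, 0, 0], 0, 1],
  ],
)

```text
time: 24.55
position: [0.6023, 0.1986, 0.267]
tool_rot: [0.837, 0.547, -0.008, -0.006]
ft_force: [0.6, 0.9, -6.5]
grip_width: 0.0138
```

carry_out(
  steps=[
    [[2, 0, 0], 0, 1],
    [[2, 0, 0], 0, 1],
    [[2, 0, 0], 0, 1],
    [[0, 0, 0], 0, 1],
    [[0, 0, 0], 0, 1],
  ],
)

```text
time: 25.05
position: [0.663, 0.1987, 0.2667]
tool_rot: [0.837, 0.547, -0.009, -0.007]
ft_force: [-0.6, -0.2, -5.4]
grip_width: 0.0136
```

carry_out(
  steps=[
    [[-0.5, 0, 0], 0, 1],
    [[-0.6, 0, 0], 0, 1],
    [[-0.6, 0, 0], 0, 1],
    [[-0.6, 0, 0], 0, 1],
    [[-0.6, 0, 0], 0, 1],
    [[-0.6, 0, 0], 0, 1],
    [[-0.6, 0, 0], 0, 1],
    [[-0.4, 0, 0], 0, 1],
    [[-0.2, 0, 0], 0, 1],
    [[0, 0, 0], 0, 1],
  ],
)

```text
time: 26.05
position: [0.6077, 0.1992, 0.2674]
tool_rot: [0.837, 0.547, -0.01, -0.008]
ft_force: [-0.2, -0.1, -5.5]
grip_width: 0.0134
```

carry_out(
  steps=[
    [[-0.3, 0, -0.2], 0, 1],
    [[-0.4, 0, -0.2], 0, 1],
    [[-0.3, 0, -0.1], 0, 1],
    [[-0.1, 0, 0], 0, 1],
  ],
)

```text
time: 26.45
position: [0.5966, 0.199, 0.2617]
tool_rot: [0.837, 0.547, -0.01, -0.008]
ft_force: [-0.5, -0.5, -7.1]
grip_width: 0.0134
```

```bash
cat > fit2.py <<'E'
from ov import *
from scipy.optimize import minimize
s=shot("scene");I0=np.mean([cams.camera("scene")["pixels"].astype(float) for _ in range(6)],0);K=8
o=robot.get_obs();T=o["position"];R=Ro.from_quat(o["tool_rot"]).as_matrix();print(T,o["tool_rot"],"tool z",R[:,2].round(4))
v0=int(proj(s,T-[0,0,.028])[1]);u0,u1,v1=304,330,v0+29
I=I0[v0:v1,u0:u1];h,w=I.shape[:2];ok=(I[...,0]-I[...,2]<130).ravel()
P=lambda pts:np.array([((np.array(proj(s,p))-[u0,v0])+.5)*K-.5 for p in pts]).round().astype(np.int32)
def cost(p,full=False):
    a=np.array([p[2],p[3],1]);a/=np.linalg.norm(a);B=np.array([p[0],p[1],T[2]-.1362+.05+.094])
    L=np.zeros((h*K,w*K),np.uint8);at=lambda z:B+a*(z-.094);S=np.array([p[4],p[5],0])
    H=lambda za,zb,r,off,i:cv2.fillConvexPoly(L,cv2.convexHull(np.vstack([P(circ(at(z)+off,0,r,a)) for z in(za,zb)])),i)
    H(-.035,0,.008,0,1);H(0,.008,.028,0,2);cv2.fillConvexPoly(L,P(circ(at(.008),0,.028,a)),3);H(.008,.058,.02,S,4);cv2.fillConvexPoly(L,P(circ(at(.058)+S,0,.02,a)),5)
    M=np.stack([cv2.resize(cv2.GaussianBlur((L==i).astype(np.float32),(0,0),K*.55),(w,h),interpolation=cv2.INTER_AREA).ravel() for i in range(6)],1)[ok]
    J=I.reshape(-1,3)[ok];X=np.linalg.lstsq(M,J,rcond=None)[0];return (np.abs(M@X-J)).mean()
n=np.array([.93,.38])
for td in(-.10,-.07,-.05,-.03,0,.03,.05,.07,.1):   # lean of top along camera right; depth lean 0
    x0=np.array([T[0],T[1],0,0]);f=lambda x:cost([x[0],x[1],n[0]*td,n[1]*td,x[2],x[3]])
    m=minimize(f,x0,method="Nelder-Mead",options=dict(initial_simplex=x0+np.vstack([np.zeros(4),.002*np.eye(4)]),maxfev=150));print(td,round(m.fun,3),m.x.round(4))
E
python3 fit2.py
```

```text
[0.59752182 0.19901804 0.26227064] [ 0.83695139  0.54714765 -0.00940983 -0.00729866] tool z [-0.0237  0.0019 -0.9997]
-0.1 13.688 [5.813e-01 2.039e-01 8.800e-03 1.000e-04]
-0.07 13.385 [0.5873 0.203  0.0026 0.0043]
-0.05 13.288 [0.5893 0.203  0.0018 0.0044]
-0.03 13.208 [0.5908 0.2047 0.0012 0.0033]
0 13.199 [ 0.5937  0.2063 -0.0007  0.0036]
0.03 13.286 [ 0.597   0.2075 -0.0019  0.0026]
0.05 13.348 [ 0.5995  0.2086 -0.0036  0.0022]
0.07 13.434 [ 0.6018  0.2095 -0.0047  0.0019]
0.1 13.646 [ 0.6048  0.2106 -0.0059  0.0009]
```

The fitted lean is about 0–2°, which matches the tool's own 1.4°. The gap is about 90 mm. One last look at stillness and the bystanders, then I hand in.

Run:
```python
from h import *
a=shot("scene","end.png",s=1.4)
o=robot.get_obs();print(o["time"],o["position"],o["joint_velocities"].round(4),o["grip_width"],o["ft_force"])
```

```text
26.85 [0.59746265 0.19898435 0.26226742] [ 0.0013  0.001   0.0006 -0.0017  0.0007 -0.0007] 0.013491940566084699 [ 0.248162    0.25352502 -5.37274796]
```

View pics/end.png

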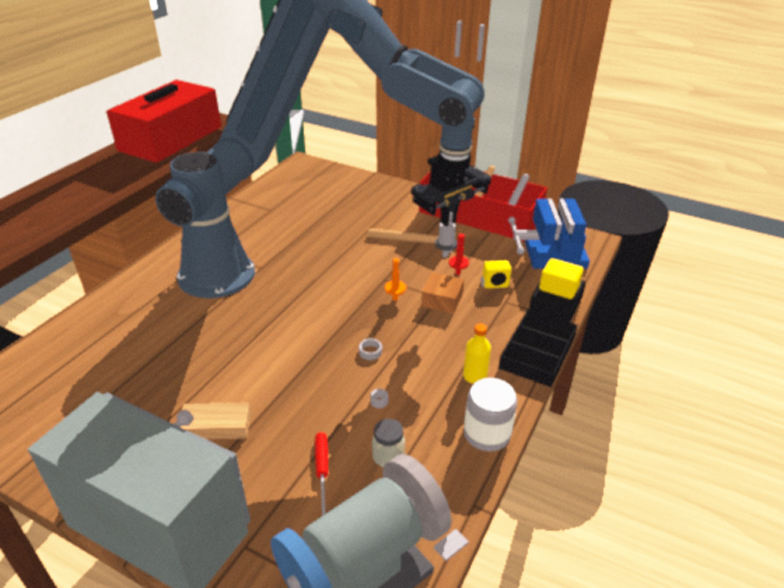

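The axle and sleeve hang at (447,235), above the block at (443,290). The short spacer (379,398), cup (370,349), orange and red decoys, jar, glue, tape, offcut and screwdriver are where they started.

```bash
python3 -c "
from rig import robot
print(robot.hand_in())"
```

```text
the job is handed in; nothing more can be done
None
```

The sleeve went down over the axle to its flange. The arm then took the axle by its square end, lifted it out with the sleeve on it, and was still holding it when I handed the job in at about 27 s.

**Last checks**
- **Height:** the axle came up about 126 mm by the arm's reading, so there is about 91 mm of air between the block and the tail.
- **Position:** the tool is within about 1–3 mm of the block's axis in x and 4 mm in y.
- **Grip:** the fingers are closed to 13.5 mm on the square's flats at 50 N, and carry about 5–7 N of weight.
- **Stillness:** joint speeds are practically zero.
- **Seating:** the sleeve looked home on the flange in the picture after release. The wrist force never showed a clear contact, so the last millimetre or so was probably a drop on release.
- **Bystanders:** the ones visible in the last scene picture look unmoved. I did not measure them, and the held axle partly hides the hammer.

**Checks that disagreed**
- **Camera agreement:** the two cameras differed by about 5 mm in y. The sleeve-to-axle offset agreed to about 1 mm, so I worked from that.
- **Lean:** the tool drifted to about 1.4° off vertical, and the one correction I tried did not reduce it. A first edge reading suggested the axle leaned up to 4°. A later model fit gave 0–2° in the camera's sideways direction, and I accepted that.

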